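# Assemble a beetle emergence trap

### The job

Put the beetle emergence trap together in the shallow dark steel dish, from the bottom up and one part at a time: lay the cork disc in the middle of the dish, stand the slim bark-covered bolt upright in the middle of the disc, put the grey sleeve over the bolt so that it stands on the disc, seat the black cap in the top of the sleeve with its nozzle up, and set the amber vial mouth down over the nozzle. Leave the finished trap standing by itself, and do not shift or knock over the screw-top jar, the fat log slice or the filled rearing cup that stand on the bench.

Things in the scene. Friction and masses are not known exactly. Their poses are not given: they have to be found in the camera images.
- dish: Shallow round dark steel dish, fixed to the bench, 136 mm across, flat floor 3 mm above the bench, low rim 7 mm high and 4 mm thick all round (inside width 128 mm). Origin: centre of its underside, on the bench; z up. It is where the trap is built.
- disc: Loose round cork disc, 64 mm across, 18 mm thick, lying flat on the bench; stiff. Origin: centre of its underside; z up.
- bolt: Loose slim piece of branch with dark bark and pale flat sawn ends, 37 mm across (38 to 40 mm over the bark ridges, which are look only) and 62 mm tall, standing on end on the bench. Origin: centre of its underside; z along its length, up.
- sleeve: Loose grey rigid plastic tube, open at both ends, 60 mm outside, 54 mm inside (wall 3 mm), 80 mm tall, standing upright on the bench; both ends are alike. Origin: centre of its lower end; z along the tube, up.
- cap: Loose black stepped cap, nozzle up. Widths: plug 42 mm (0 to 7 mm high), flange 62 mm (7 to 13), round boss 34 mm (13 to 37; the grip), nozzle 10 mm (37 to 51). The plug enters the sleeve's top with 6 mm play all round; the flange rests on the sleeve, putting this origin 73 mm above the sleeve's. Origin: centre of the plug's underside; z up.
- vial: Loose amber glass vial standing mouth down, closed flat end up. 28 mm outside, 23 mm inside, 50 mm tall, end 4 mm thick. It goes over the cap's nozzle with 6.5 mm play all round; its mouth then rests on the boss, putting its origin 37 mm above the cap's. Origin: centre of its open mouth (lower end); z up, to the closed end.
- jar: Bystander, leave alone: small screw-top jar with white lid and paper label, 44 mm across, 55 mm tall, loose. Origin: centre of its underside.
- fat_log: Bystander, leave alone: fat short slice of log with bark, 72 mm across, 50 mm tall, loose, standing on end; it is not the slim bolt. Origin: centre of its underside.
- filled_cup: Bystander, leave alone: clear plastic rearing cup with a piece of wood inside, 76 mm across at the bottom, 96 mm at the rim, 115 mm tall, loose. Origin: centre of its underside.
Things that resemble listed ones, but are neither listed nor needed, are in the scene too. What is shaped like the vial but purple or red is not meant. Leave any green look-alike of the sleeve alone.

How it is judged:
By the outcome, as a careful person would: the job done as asked, in the order asked, and still so for the second after the job is handed in, with the robot touching nothing.
It also fails if it takes over 136 s, if anything falls off the work surface, if the arm or the gripper's body presses on something with over 40 N, if the wrist force passes 120 N, or if a joint passes its speed limit or range.

### The arm

A 6-joint arm with a two-finger parallel gripper is mounted at the origin on the work surface. World frame = base frame: x ahead of the robot, y to its left, z up, the work surface at z = 0. Lengths are in m, angles in rad, forces in N, time in s.
With the tool pointing down it reaches from about 0.3 to 0.95 m from the base axis. Payload 3.1 kg.
Tool frame: the origin (TCP) lies at the very end of the fingers, on their centre line; the grasp point (between the pads) lies 19 mm behind it; z points along the fingers, y is the line along which they close (so a half turn about z gives the same grasp; the last joint's range is limited). The gripper opens to 85 mm and grips with 20 to 120 N. Pads are 22 mm wide; open, the fingers measure 114 mm over their backs; the gripper's body (76 mm by 85 mm) begins 54 mm behind the grasp point. The pads swing forward as they close: fully open they stand 13 mm farther back than shut.
Start: joints at [-1.311, 0.308, 1.634, -0, 1.2, -0.07], TCP at [0.202, -0.591, 0.202] pointing down, gripper open.
Joint ranges: [-3.06, 3.06], [-0.79, 1.96], [0.05, 2.63], [-1.19, 4.34], [0.05, 2.64], [-2.94, 2.94]. Speed limits (rad/s): [2.79, 2.79, 3.14, 3.14, 3.14, 3.14].

### API

Orientations are given as a unit quaternion [x, y, z, w].
In Python, from cell import robot, imaging, ticket gives the robot as it stands. The module is installed in compiled form; this text tells all that it offers.
- The arm moves only by the tool carry_out, never from a script. Its argument "rows" is a list of rows, each a list of 5 numbers: the opening, from -1 (shut) to 1 (fully open), then the shift along the world's x, y, z in units of 40 mm (1.0 is 40 mm), then the turn about the world's z in units of 8 degrees (1.0 is 8 degrees). In form: [[gripper, x, y, z, twist], ...]. A call has 1 to 10 rows; each row shifts and turns the commanded pose from where the row before left it; what a row does not reach is not made up. A row lasts 1/8 s, in which the tool goes at most 62.5 mm and 10.7 degrees, less where a joint would pass 70% of its speed; a pose out of reach is approached as far as the arm can. A call is refused whole if a number of a shift passes 1 or a number of a turn 1, either way. A call with a gripper value outside its range is refused whole. The fingers move at their own pace and stop on an object; the grip force is fixed at half the most. Time passes only in rows, so rows that do not move let the fingers close. It gives the time, the measured TCP pose, the force, the opening and the grip force at its end, in the units of the state.
- robot.state(): the state, without advancing time (a new reading comes with each control period).
- imaging.camera(name): name is "scene" or "side" or "wrist"; returns (picture, depth): 384x512x3 uint8, blue, green, red; 384x512 float32, m along the optical axis (not along the pixel's ray), 0 where there is no reading.
- imaging.camera_model(name): a dict with "fx", "fy", "cx", "cy" (pixels), "rvec" (rotation vector, rad) and "tvec" (3), from world to camera coordinates, as OpenCV has them. Camera axes: x right, y down, z forward; pixel columns grow to the right and rows downward; lengths in m; the calibration is good to about 2 mm. A picture is of the moment at which its call begins: read the wrist's pose just before it. camera_model takes no time and is no camera call; for the wrist camera it gives the pose at the moment of the call.
- ticket.hand_in(): hands the job in; it is judged then, once.
The state is a dict: "time": time; "q": joint angles; "joint_velocities": joint speeds; "tau": joint torques, N m; "tool_pos": TCP position; "ee_rot": TCP orientation; "force": force on the tool from outside, world axes, zero at the start; "wrist_torque": the same for the moment, N m; "width": finger opening in m; "grip_force": force on a finger pad.
Only numpy, scipy, OpenCV 4.12 (cv2) and the standard library are available. Lean on these libraries where they do the work, as an engineer would, in place of code of your own. Each camera call takes 0.05 s, during which the arm holds its last target. There are 200 camera calls.

## Working session

There is one attempt and no reset: what is moved stays moved. The work goes in short steps, Python scripts to look and compute and a tool call to move; the robot and the scene stay as the last step left them, time stands still between calls to the robot, and variables do not carry over. Pictures are saved under pics/ and viewed, at most 14 in all, crops included, and the job is handed in when it is done.

Besides the shell and the picture viewer there is one more tool, called after "Call:" by a JSON object that holds its "api" and its "payload", one argument or row to a line. carry_out: Moves the arm, as the interface text tells. Its arguments: {"type":"object","properties":{"rows":{"type":"array"}},"required":["rows"]}

```bash
mkdir -p pics; cat > h.py <<'E'
import numpy as np, cv2
from cell import robot, imaging, ticket
def cam(n):
    m=imaging.camera_model(n); p,d=imaging.camera(n); return p,d,m
def pts(d,m):
    R,_=cv2.Rodrigues(np.array(m["rvec"],float)); t=np.array(m["tvec"],float).ravel()
    v,u=np.indices(d.shape)
    c=np.stack([(u-m["cx"])/m["fx"]*d,(v-m["cy"])/m["fy"]*d,d],-1)
    P=(c-t)@R; P[d<=0]=np.nan
    return P
E
python3 - <<'E'
from h import *
for n in("scene","side"):
    p,d,m=cam(n); cv2.imwrite(f"pics/{n}0.png",p); np.savez(f"{n}0.npz",p=p,d=d,P=pts(d,m))
    R,_=cv2.Rodrigues(np.array(m["rvec"],float));print(n,-R.T@np.array(m["tvec"]).ravel(),m["fx"])
s=robot.state();print(s["time"],s["tool_pos"],s["ee_rot"],s["width"],s["force"])
E
```

```text
scene [ 1.6229848  -0.11962277  0.75672566] 355.4994658900377
side [0.37002934 0.86080905 0.99286828] 484.76223354401935
0.1 [ 0.20216858 -0.59052809  0.2007582 ] [ 9.86435848e-01  1.64143879e-01 -9.40790195e-05 -1.04706098e-03] 0.08518962745301484 [-0.14137895 -0.1461257   0.41431487]
```

View pics/scene0.png

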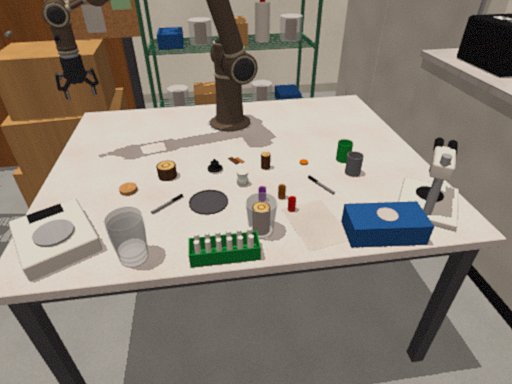

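View pics/side0.png

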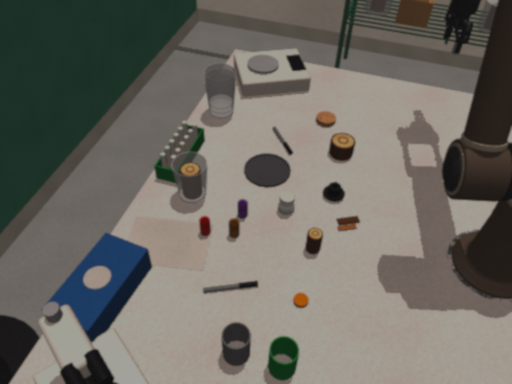

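The scene picture shows the dish at (208,202), disc (128,188), bolt (265,160), grey sleeve (354,163), cap (215,166) and amber vial (282,191). The side view shows them at (267,170), (326,118), (314,240), (236,344), (334,191) and (234,228). The bystanders and look-alikes stand apart from these. Next I measure them from depth.

```bash
cat > m.py <<'E'
from h import *
# name: (side px, scene px, half window, zlo,zhi, r)
T={"dish":((267,170),(208,202),.080,.0045,.012),"disc":((326,118),(128,188),.045,.012,.024),"bolt":((314,236),(265,156),.04,.055,.07),
"sleeve":((236,335),(354,158),.05,.074,.086),"cap":((334,193),(215,168),.05,.0085,.017),"vial":((234,224),(282,187),.028,.044,.056),
"jar":((287,198),(242,174),.04,.048,.06),"log":((342,140),(167,164),.05,.044,.056),"green":((284,350),(345,147),.06,.06,.1),"cup":((190,165),(262,203),.07,.1,.125),"purple":((242,205),(262,190),.03,.04,.056),"red":((205,222),(292,200),.03,.04,.056)}
D={n:np.load(f"{n}0.npz") for n in("side","scene")}
for k,(a,b,w,lo,hi) in T.items():
  for n,c in(("side",a),("scene",b)):
    P=D[n]["P"]; Q=P[c[1]-4:c[1]+5,c[0]-4:c[0]+5].reshape(-1,3); c0=np.nanmedian(Q,0)
    S=P.reshape(-1,3); g=S[(np.hypot(*(S[:,:2]-c0[:2]).T)<w*1.2)&(S[:,2]>lo)&(S[:,2]<hi)]
    if len(g)<4: print(k,n,"few",c0);continue
    (x,y),r=cv2.minEnclosingCircle((g[:,:2]*1000).astype(np.float32))
    print(k,n,len(g),"circ",round(x,1),round(y,1),"d",round(2*r,1),"box",(g.min(0)[:2]*1000).round(),(g.max(0)[:2]*1000).round(),"z",(np.median(g[:,2])*1000).round(1))
E
python3 m.py
```

```text
dish side 358 circ 630.5 -134.3 d 185.8 box [ 566. -219.] [718. -47.] z 5.7
dish scene 136 circ 635.3 -133.7 d 139.7 box [ 566. -202.] [702. -66.] z 5.7
disc side 196 circ 520.4 -418.3 d 68.1 box [ 490. -452.] [ 551. -385.] z 17.1
disc scene 150 circ 523.3 -420.0 d 64.8 box [ 493. -450.] [ 555. -390.] z 17.1
bolt side 166 circ 440.9 101.5 d 40.3 box [423.  82.] [459. 122.] z 61.1
bolt scene 50 circ 442.1 102.0 d 43.9 box [421.  81.] [464. 118.] z 61.0
sleeve side 179 circ 531.9 426.0 d 61.1 box [503. 396.] [562. 456.] z 78.8
sleeve scene 59 circ 511.2 423.8 d 109.6 box [457. 395.] [566. 454.] z 77.6
cap side 170 circ 428.7 -95.9 d 64.3 box [ 398. -122.] [459. -64.] z 12.6
cap scene 74 circ 433.7 -99.5 d 63.1 box [ 411. -127.] [464. -71.] z 11.9
vial side 85 circ 645.3 122.6 d 29.8 box [633. 108.] [659. 136.] z 49.5
vial scene 38 circ 650.7 123.6 d 33.3 box [634. 110.] [664. 135.] z 49.2
jar side 146 circ 540.4 -2.7 d 41.8 box [521. -22.] [560.  18.] z 54.1
jar scene 65 circ 542.5 -3.8 d 43.3 box [521. -23.] [564.  14.] z 53.6
log side 333 circ 441.8 -279.0 d 79.7 box [ 407. -318.] [ 480. -239.] z 49.4
log scene 173 circ 445.8 -280.9 d 77.7 box [ 409. -317.] [ 484. -249.] z 49.3
green side 363 circ 431.4 424.8 d 61.3 box [402. 395.] [461. 455.] z 74.6
green scene 188 circ 462.2 421.1 d 128.0 box [399. 394.] [522. 453.] z 70.8
cup side 356 circ 805.7 23.5 d 100.1 box [756. -27.] [852.  72.] z 109.2
cup scene 277 circ 805.9 21.7 d 99.2 box [758. -25.] [855.  69.] z 108.6
purple side 87 circ 645.2 55.0 d 32.2 box [633.  39.] [659.  71.] z 48.5
purple scene 48 circ 649.0 52.6 d 36.6 box [631.  40.] [667.  65.] z 48.4
red side 98 circ 718.0 142.2 d 31.3 box [705. 127.] [733. 158.] z 49.5
red scene 55 circ 720.7 139.2 d 28.6 box [707. 126.] [735. 152.] z 48.7
```

Call:
{"api": "carry_out", "payload": {
  "rows": [
    [1, 1, 0.536, -0.2, -0.295],
    [1, 1, 0.536, -0.2, -0.295],
    [1, 1, 0.536, -0.2, -0.295],
    [1, 1, 0.536, -0.2, -0.295],
    [1, 1, 0.536, -0.2, -0.295],
    [1, 1, 0.536, -0.2, -0.295],
    [1, 1, 0.536, -0.2, -0.295],
    [1, 1, 0.536, -0.2, -0.295],
    [1, 0, 0, 0, 0],
    [1, 0, 0, 0, 0]
  ]
}}

```text
time: 1.35
tool_pos: [0.5218, -0.4196, 0.1372]
ee_rot: [1.0, 0.001, -0.001, -0.0]
force: [-0.1, -0.5, 0.0]
width: 0.0857
grip_force: 0.0
```

```bash
cat > w.py <<'E'
from h import *
import sys
s=robot.state(); print(s["time"],s["tool_pos"].round(4) if hasattr(s["tool_pos"],"round") else s["tool_pos"],np.round(s["ee_rot"],3),s["width"])
p,d,m=cam("wrist"); P=pts(d,m); cv2.imwrite(f"pics/{sys.argv[1]}.png",p)
lo,hi=float(sys.argv[2]),float(sys.argv[3]); x0,y0,w=map(float,sys.argv[4:7])
S=P.reshape(-1,3); g=S[(np.hypot(S[:,0]-x0,S[:,1]-y0)<w)&(S[:,2]>lo)&(S[:,2]<hi)]
(x,y),r=cv2.minEnclosingCircle((g[:,:2]*1000).astype(np.float32)); print(len(g),x,y,2*r,g.min(0),g.max(0),np.median(g[:,2]))
E
python3 w.py w1 .012 .024 .522 -.419 .06
```

```text
1.35 [ 0.5218 -0.4196  0.1372] [ 1.     0.001 -0.001 -0.   ] 0.08567223518934018
2831 519.2363891601562 -422.0439147949219 63.935787200927734 [ 0.48837244 -0.45335246  0.01205423] [ 0.55076502 -0.39024406  0.02084192] 0.01878577269790282
```

View pics/w1.png

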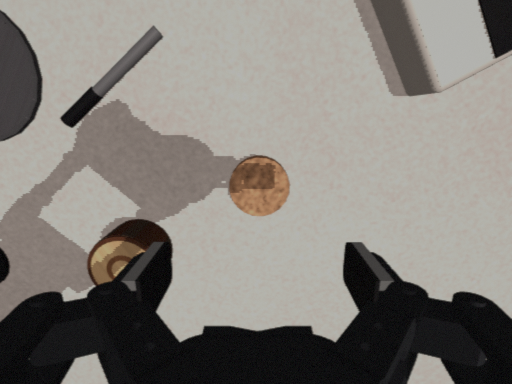

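The wrist view shows the cork disc at (259,185), centred between the fingers with nothing in the way. I go down and grip it.

Call:
{"api": "carry_out", "payload": {
  "rows": [
    [1, -0.02, -0.03, -0.8, 0],
    [1, 0, 0, -0.8, 0],
    [1, 0, 0, -0.8, 0],
    [1, 0, 0, -0.6, 0],
    [1, 0, 0, -0.42, 0],
    [1, 0, 0, 0, 0],
    [0.3, 0, 0, 0, 0],
    [0.3, 0, 0, 0, 0],
    [-0.2, 0, 0, 0, 0],
    [-0.2, 0, 0, 0, 0]
  ]
}}

```text
time: 2.65
tool_pos: [0.5219, -0.4212, 0.0016]
ee_rot: [1.0, 0.0, 0.0, 0.0]
force: [-0.3, -0.2, -0.8]
width: 0.0338
grip_force: 0.0
```

Call:
{"api": "carry_out", "payload": {
  "rows": [
    [-0.2, 0, 0, 0, 0],
    [-0.2, 0, 0, 0, 0],
    [-0.2, 0, 0, 0.3, 0],
    [-0.2, 0, 0, 0.6, 0],
    [-0.2, 0, 0, 0.7, 0],
    [-0.2, 0, 0, 0, 0]
  ]
}}

```text
time: 3.4
tool_pos: [0.524, -0.4232, 0.069]
ee_rot: [1.0, 0.0, 0.003, 0.003]
force: [0.3, 0.6, 1.0]
width: 0.0344
grip_force: 0.0
```

The fingers closed to 34 mm with no grip force, so the disc was missed. I look again.

```bash
python3 w.py w2 .012 .024 .522 -.419 .07
```

```text
3.4 [ 0.524  -0.4232  0.069 ] [1.    0.    0.003 0.003] 0.03437709989998066
4544 519.3733520507812 -421.9322509765625 63.717960357666016 [ 0.48811335 -0.45321315  0.01201836] [ 0.55100681 -0.39074139  0.02114726] 0.01877969484959418
```

View pics/w2.png

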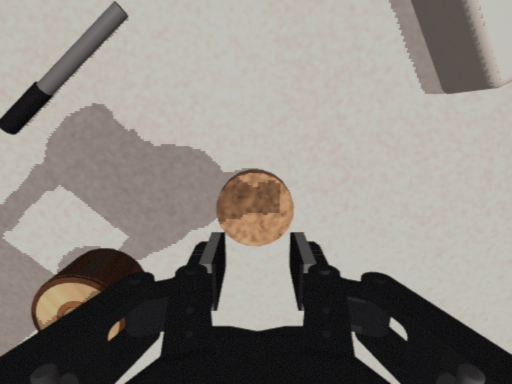

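The disc at (255,207) has not moved, and the fingers are at (215,240) and (298,240). They must have closed above it. I measure the fingertip height from depth.

```bash
python3 - <<'E'
from h import *
s=robot.state();t=np.array(s["tool_pos"]);print(t)
p,d,m=cam("wrist");P=pts(d,m)
for u0,u1 in((190,232),(285,330)):
    for v in range(234,300,8):
        Q=P[v,u0:u1];Q=Q[np.isfinite(Q[:,0])&(Q[:,2]>.03)]
        if len(Q):
            i=np.argmin(Q[:,2]);print(v,len(Q),((Q[i]-t)*1000).round(1))
R,_=cv2.Rodrigues(np.array(m["rvec"],float));print(-R.T@np.array(m["tvec"]).ravel()-t)
E
```

```text
[ 0.52270212 -0.42205443  0.06696767]
234 15 [ 9.7 16.6 33.5]
242 26 [ 5.1 16.8 33.5]
250 33 [ 1.3 16.7 35. ]
258 37 [-5.3 16.8 31.2]
266 36 [-6.9 16.7 37.1]
274 35 [-8.9 16.8 41.6]
282 33 [-10.7  16.9  46.3]
290 32 [-10.1  16.9  54.1]
298 30 [-8.7 16.8 62.2]
234 15 [  9.1 -17.4  32.3]
242 26 [  5.1 -17.4  33.6]
250 33 [  0.7 -17.5  33.9]
258 38 [ -4.7 -17.3  32.5]
266 40 [ -6.7 -17.3  37.6]
274 39 [ -8.6 -17.3  42.4]
282 38 [ -9.8 -17.2  47.8]
290 36 [ -9.5 -17.3  55.1]
298 34 [ -9.  -17.3  61.9]
[0.06826063 0.0002769  0.17312938]
```

Call:
{"api": "carry_out", "payload": {
  "rows": [
    [1, -0.04, 0, 0, 0],
    [1, 0, 0, 0, 0],
    [1, 0, 0, -0.6, 0],
    [1, 0, 0, -0.6, 0],
    [1, 0, 0, -0.4, 0],
    [1, 0, 0, -0.15, 0],
    [1, 0, 0, 0, 0],
    [1, 0, 0, 0, 0]
  ]
}}

```text
time: 4.5
tool_pos: [0.5207, -0.4217, -0.0039]
ee_rot: [1.0, 0.0, 0.001, 0.001]
force: [-0.5, 0.4, -0.1]
width: 0.0855
grip_force: 0.0
```

```bash
python3 w.py w3 .012 .024 .522 -.419 .07; python3 - <<'E'
from h import *
t=np.array(robot.state()["tool_pos"])
p,d,m=cam("wrist");P=pts(d,m);L=(P-t)*1000
# near-pad points, both sides
for s in(1,-1):
    k=(abs(L[...,0])<14)&(s*L[...,1]>39)&(s*L[...,1]<60)&(P[...,2]>.004)
    print(s,k.sum(),np.percentile(P[k][:,2]*1000,[0,2,5,20,50]).round(1), np.abs(L[k][:,1]).min())
E
```

```text
4.5 [ 0.5207 -0.4217 -0.0039] [1.    0.    0.001 0.001] 0.08550524653553024
9093 518.9961547851562 -421.7765197753906 64.42524719238281 [ 0.48699193 -0.4533476   0.0120181 ] [ 0.55097594 -0.39018076  0.02124211] 0.018801487079314297
1 6487 [39.1 44.2 48.5 63.9 90.1] 39.02494782928967
-1 6194 [39.1 44.6 48.5 63.2 89.3] 39.00366515982989
```

View pics/w3.png

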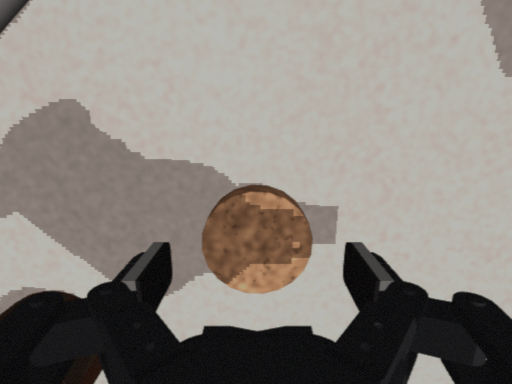

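The wrist view shows the disc at (257,238), well between the open fingers. Their tips sit at z≈39 mm with the reported TCP at −4 mm. The real tips are therefore about 43 mm above the reported TCP when open, and about 32 mm when nearly shut. That explains the miss. I lower in steps and watch the force.

Call:
{"api": "carry_out", "payload": {
  "rows": [
    [1, -0.02, 0, -0.3, 0],
    [1, 0, 0, -0.2, 0],
    [1, 0, 0, -0.15, 0],
    [1, 0, 0, 0, 0]
  ]
}}

```text
time: 5.1
tool_pos: [0.5185, -0.4203, -0.0321]
ee_rot: [1.0, 0.0, -0.001, -0.001]
force: [-0.2, -0.4, -0.1]
width: 0.0856
grip_force: 0.0
```

```bash
python3 - <<'E'
from h import *
s=robot.state();t=np.array(s["tool_pos"]);print(t,s["force"])
p,d,m=cam("wrist");P=pts(d,m);L=(P-t)*1000
for s in(1,-1):
    k=(abs(L[...,0])<14)&(s*L[...,1]>39)&(s*L[...,1]<60)&(P[...,2]>.004)
    print(s,k.sum(),np.percentile(P[k][:,2]*1000,[0,2,5,20,50]).round(1))
E
```

```text
[ 0.51845942 -0.42034823 -0.03213161] [-0.22122799 -0.41971501 -0.13640539]
1 6646 [10.8 16.2 20.4 35.9 62.3]
-1 5922 [10.7 15.7 19.8 34.  60.2]
```

Call:
{"api": "carry_out", "payload": {
  "rows": [
    [0.4, 0, 0, 0, 0],
    [0.2, 0, 0, 0, 0],
    [-0.2, 0, 0, 0, 0],
    [-0.2, 0, 0, 0, 0],
    [-0.2, 0, 0, 0, 0],
    [-0.2, 0, 0, 0, 0]
  ]
}}

```text
time: 5.9
tool_pos: [0.5201, -0.4218, -0.0299]
ee_rot: [1.0, 0.0, 0.001, 0.001]
force: [0.2, 0.3, 6.4]
width: 0.0619
grip_force: 65.8
```

Call:
{"api": "carry_out", "payload": {
  "rows": [
    [-0.2, 0, 0, 0.6, 0],
    [-0.2, 0, 0, 0.9, 0],
    [-0.2, 0.35, 0.9, 0.8, 0],
    [-0.2, 0.35, 0.9, 0, 0],
    [-0.2, 0.35, 0.9, 0, 0],
    [-0.2, 0.35, 0.9, 0, 0],
    [-0.2, 0.35, 0.9, 0, 0],
    [-0.2, 0.35, 0.9, 0, 0],
    [-0.2, 0.35, 0.9, 0, 0],
    [-0.2, 0.35, 0.9, 0, 0]
  ]
}}

```text
time: 7.15
tool_pos: [0.6309, -0.1316, 0.0616]
ee_rot: [1.0, 0.0, -0.0, -0.0]
force: [0.9, 0.2, -0.9]
width: 0.0617
grip_force: 65.4
```

```bash
python3 - <<'E'
from h import *
for i in range(3): imaging.camera("wrist")
s=robot.state();print(np.round(s["tool_pos"],4),s["grip_force"])
for n in("wrist","side"):
    p,d,m=cam(n);P=pts(d,m);S=P.reshape(-1,3)
    g=S[(np.hypot(S[:,0]-.634,S[:,1]+.134)<.085)&(S[:,2]>.0045)&(S[:,2]<.010)]
    A=np.c_[2*g[:,:2],np.ones(len(g))];o=np.linalg.lstsq(A,(g[:,:2]**2).sum(1),rcond=None)[0]
    print(n,len(g),o[:2],np.sqrt(o[2]+o[0]**2+o[1]**2)*2,g.min(0),g.max(0))
E
```

```text
[ 0.6312 -0.1309  0.0615] 65.39620399475098
wrist 3859 [ 0.63690347 -0.13616179] 0.11085362624029337 [ 0.60106505 -0.20484463  0.00450001] [ 0.70038037 -0.06797987  0.00985814]
side 285 [ 0.63212291 -0.13204652] 0.11361353277038136 [ 0.55374758 -0.20084633  0.00450028] [ 0.70217124 -0.05639337  0.00998084]
```

Call:
{"api": "carry_out", "payload": {
  "rows": [
    [-0.2, 0.06, -0.08, -0.6, 0],
    [-0.2, 0, 0, -0.7, 0],
    [-0.2, 0, 0, -0.5, 0],
    [-0.2, 0, 0, -0.3, 0],
    [-0.2, 0, 0, -0.09, 0],
    [-0.2, 0, 0, 0, 0],
    [0.4, 0, 0, 0, 0],
    [0.8, 0, 0, 0, 0],
    [1, 0, 0, 0, 0],
    [1, 0, 0, 0, 0]
  ]
}}

```text
time: 8.65
tool_pos: [0.6339, -0.1362, -0.0263]
ee_rot: [1.0, 0.0, 0.0, 0.0]
force: [-0.0, -0.2, 0.5]
width: 0.0854
grip_force: 0.0
```

Call:
{"api": "carry_out", "payload": {
  "rows": [
    [1, 0, 0, 0.7, 0],
    [1, 0, 0, 0.9, 0],
    [1, -0.6, 0.74, 0.9, 0],
    [1, -0.6, 0.74, 0, 0],
    [1, -0.6, 0.74, 0, 0],
    [1, -0.6, 0.74, 0, 0],
    [1, -0.6, 0.74, 0, 0],
    [1, -0.6, 0.74, 0, 0],
    [1, -0.6, 0.74, 0, 0],
    [1, -0.6, 0.74, 0, 0]
  ]
}}

```text
time: 9.9
tool_pos: [0.441, 0.1015, 0.0737]
ee_rot: [1.0, 0.0, 0.0, -0.0]
force: [-0.0, -0.3, -0.4]
width: 0.0855
grip_force: 0.0
```

```bash
python3 w.py w4 .055 .068 .441 .102 .035; python3 - <<'E'
from h import *
for n in("side","scene"):
    p,d,m=cam(n);P=pts(d,m);S=P.reshape(-1,3)
    g=S[(np.hypot(S[:,0]-.634,S[:,1]+.134)<.05)&(S[:,2]>.016)&(S[:,2]<.026)]
    (x,y),r=cv2.minEnclosingCircle((g[:,:2]*1000).astype(np.float32)); print(n,len(g),x,y,2*r,np.median(g[:,2]))
E
```

```text
9.9 [0.441  0.1015 0.0737] [ 1.  0.  0. -0.] 0.08550481690924598
2365 440.2705078125 99.46893310546875 38.621437072753906 [0.4211772  0.08043018 0.05508915] [0.45936734 0.1180498  0.06559498] 0.06329060652850699
side 274 635.193603515625 -133.56491088867188 66.46857452392578 0.02048171457254263
scene 175 636.0610961914062 -134.2470703125 66.2073974609375 0.019996261663922727
```

Call:
{"api": "carry_out", "payload": {
  "rows": [
    [1, 0, 0, -0.6, 0],
    [1, 0, 0, -0.7, 0],
    [1, 0, 0, -0.5, 0],
    [1, 0, 0, -0.2, 0],
    [0.3, 0, 0, 0, 0],
    [-0.1, 0, 0, 0, 0],
    [-0.6, 0, 0, 0, 0],
    [-0.6, 0, 0, 0, 0],
    [-0.6, 0, 0, 0, 0],
    [-0.6, 0, 0, 0, 0]
  ]
}}

```text
time: 11.3
tool_pos: [0.443, 0.1007, -0.0054]
ee_rot: [1.0, 0.0, 0.001, -0.0]
force: [0.5, -0.6, 5.8]
width: 0.0357
grip_force: 59.8
```

Call:
{"api": "carry_out", "payload": {
  "rows": [
    [-0.6, 0, 0, 0.7, 0],
    [-0.6, 0, 0, 1, 0],
    [-0.6, 0.6, -0.73, 1, 0],
    [-0.6, 0.6, -0.73, 0, 0],
    [-0.6, 0.6, -0.73, 0, 0],
    [-0.6, 0.6, -0.73, 0, 0],
    [-0.6, 0.6, -0.73, 0, 0],
    [-0.6, 0.6, -0.73, 0, 0],
    [-0.6, 0.6, -0.73, 0, 0],
    [-0.6, 0.6, -0.73, 0, 0]
  ]
}}

```text
time: 12.55
tool_pos: [0.6335, -0.1337, 0.1007]
ee_rot: [1.0, 0.0, -0.001, -0.0]
force: [0.3, -0.0, 0.0]
width: 0.0356
grip_force: 60.0
```

```bash
python3 - <<'E'
from h import *
for i in range(3): imaging.camera("wrist")
s=robot.state();print(np.round(s["tool_pos"],4),s["grip_force"],s["width"])
p,d,m=cam("scene"); cv2.imwrite("pics/s5.png",cv2.resize(p[100:260,100:340],None,fx=3,fy=3))
E
```

```text
[ 0.6339 -0.1343  0.1009] 60.09359836578369 0.03577386165904642
```

View pics/s5.png

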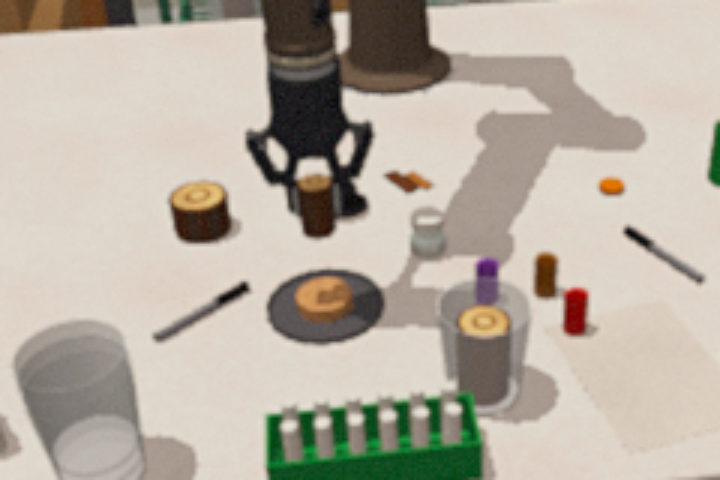

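The bolt hangs upright in the grip at (317,205), above the disc at (323,297), which lies in the middle of the dish. I lower it.

Call:
{"api": "carry_out", "payload": {
  "rows": [
    [-0.6, 0.03, 0, -0.6, 0],
    [-0.6, 0, 0, -0.7, 0],
    [-0.6, 0, 0, -0.5, 0],
    [-0.6, 0, 0, -0.22, 0],
    [-0.6, 0, 0, -0.06, 0],
    [-0.6, 0, 0, 0, 0],
    [-0.6, 0, 0, 0, 0]
  ]
}}

```text
time: 13.62
tool_pos: [0.6358, -0.1333, 0.0194]
ee_rot: [1.0, 0.0, 0.001, 0.0]
force: [1.5, 1.1, -0.4]
width: 0.0357
grip_force: 60.1
```

Call:
{"api": "carry_out", "payload": {
  "rows": [
    [-0.2, 0, 0, 0, 0],
    [0.3, 0, 0, 0, 0],
    [1, 0, 0, 0, 0],
    [1, 0, 0, 0, 0],
    [1, 0, 0, 0.7, 0],
    [1, 0, 0, 1, 0],
    [1, 0, 0, 1, 0],
    [1, 0, 0, 0.3, 0]
  ]
}}

```text
time: 14.62
tool_pos: [0.6372, -0.1337, 0.1418]
ee_rot: [1.0, 0.0, 0.003, 0.001]
force: [0.2, 0.0, 0.2]
width: 0.0856
grip_force: 0.0
```

```bash
cat > v.py <<'E'
from h import *
import sys
x0,y0,w,lo,hi=map(float,sys.argv[1:6])
print(robot.state()["time"],np.round(robot.state()["tool_pos"],4))
for n in("side","scene","wrist"):
    p,d,m=cam(n);P=pts(d,m);S=P.reshape(-1,3)
    g=S[(np.hypot(S[:,0]-x0,S[:,1]-y0)<w)&(S[:,2]>lo)&(S[:,2]<hi)]
    if len(g)<5: print(n,"few");continue
    (x,y),r=cv2.minEnclosingCircle((g[:,:2]*1000).astype(np.float32)); print(n,len(g),round(x,1),round(y,1),round(2*r,1),np.median(g[:,2]))
E
python3 v.py .635 -.134 .04 .074 .09
```

```text
14.625 [ 0.6372 -0.1337  0.1418]
side 121 632.1 -130.4 40.0 0.08256708147855357
scene 79 636.9 -130.6 41.1 0.08205571172904548
wrist 1617 632.9 -133.8 38.7 0.08429787308669832
```

Call:
{"api": "carry_out", "payload": {
  "rows": [
    [1, -0.18, 1, 0, 0],
    [1, -0.18, 1, 0, 0],
    [1, -0.18, 1, 0, 0],
    [1, -0.18, 1, 0, 0],
    [1, -0.18, 1, 0, 0],
    [1, -0.18, 1, 0, 0],
    [1, -0.18, 1, 0, 0],
    [1, -0.18, 1, 0, 0],
    [1, -0.18, 1, 0, 0],
    [1, -0.18, 1, 0, 0]
  ]
}}

```text
time: 16.02
tool_pos: [0.5605, 0.2675, 0.1351]
ee_rot: [1.0, 0.0, -0.002, 0.001]
force: [0.4, 0.2, 0.3]
width: 0.0855
grip_force: 0.0
```

Call:
{"api": "carry_out", "payload": {
  "rows": [
    [1, -0.2, 1, 0, 0],
    [1, -0.2, 1, 0, 0],
    [1, -0.2, 1, 0, 0],
    [1, -0.19, 1, 0, 0],
    [1, 0, 0, 0, 0],
    [1, 0, 0, 0, 0]
  ]
}}

```text
time: 16.77
tool_pos: [0.5298, 0.4258, 0.1357]
ee_rot: [1.0, 0.0, -0.002, 0.002]
force: [-0.2, -1.3, -0.4]
width: 0.0852
grip_force: 0.0
```

```bash
python3 v.py .5325 .4255 .036 .074 .088
```

```text
16.775 [0.5298 0.4258 0.1357]
side 145 532.6 426.0 61.2 0.07854181873878828
scene 49 535.9 425.1 64.7 0.07719170228940166
wrist 999 531.7 424.0 60.1 0.08038552630914687
```

Call:
{"api": "carry_out", "payload": {
  "rows": [
    [1, 0.07, 0, -0.7, 0],
    [1, 0, 0, -0.8, 0],
    [1, 0, 0, -0.8, 0],
    [1, 0, 0, -0.7, 0],
    [1, 0, 0, -0.39, 0],
    [1, 0, 0, 0, 0],
    [0.5, 0, 0, 0, 0],
    [0, 0, 0, 0, 0],
    [0, 0, 0, 0, 0],
    [0, 0, 0, 0, 0]
  ]
}}

```text
time: 18.18
tool_pos: [0.5357, 0.4282, 0.005]
ee_rot: [1.0, 0.0, 0.002, -0.001]
force: [1.1, -0.0, 6.1]
width: 0.0592
grip_force: 64.8
```

Call:
{"api": "carry_out", "payload": {
  "rows": [
    [0, 0, 0, 0.7, 0],
    [0, 0, 0, 1, 0],
    [0, 0, 0, 1, 0],
    [0, 0, 0, 0.4, 0],
    [0, 0, 0, 0, 0]
  ]
}}

```text
time: 18.8
tool_pos: [0.5345, 0.4275, 0.1277]
ee_rot: [1.0, 0.0, 0.001, -0.001]
force: [-0.7, -0.5, -0.5]
width: 0.0597
grip_force: 64.6
```

Call:
{"api": "carry_out", "payload": {
  "rows": [
    [0, 0.18, -1, 0, 0],
    [0, 0.18, -1, 0, 0],
    [0, 0.18, -1, 0, 0],
    [0, 0.18, -1, 0, 0],
    [0, 0.18, -1, 0, 0],
    [0, 0.18, -1, 0, 0],
    [0, 0.18, -1, 0, 0],
    [0, 0.18, -1, 0, 0],
    [0, 0.18, -1, 0, 0],
    [0, 0.18, -1, 0, 0]
  ]
}}

```text
time: 20.05
tool_pos: [0.604, 0.0258, 0.1237]
ee_rot: [1.0, 0.0, -0.002, -0.0]
force: [1.5, -0.6, -0.8]
width: 0.0593
grip_force: 64.6
```

Call:
{"api": "carry_out", "payload": {
  "rows": [
    [0, 0.18, -1, 0, 0],
    [0, 0.18, -1, 0, 0],
    [0, 0.18, -1, 0, 0],
    [0, 0.18, -0.95, 0, 0],
    [0, 0, 0, 0, 0],
    [0, 0, 0, 0, 0]
  ]
}}

```text
time: 20.8
tool_pos: [0.633, -0.1303, 0.1243]
ee_rot: [1.0, -0.0, -0.002, -0.001]
force: [-0.0, 1.0, -0.5]
width: 0.0594
grip_force: 64.7
```

```bash
python3 - <<'E'
from h import *
for i in range(3): imaging.camera("wrist")
s=robot.state();t=np.round(s["tool_pos"],4);print(s["time"],t,s["grip_force"],s["width"])
for n in("scene","side"):
    p,d,m=cam(n);P=pts(d,m);S=P.reshape(-1,3)
    for lo,hi in((.118,.142),(.16,.2)):
        g=S[(np.hypot(*(S[:,:2]-t[:2]).T)<.045)&(S[:,2]>lo)&(S[:,2]<hi)]
        print(n,lo,len(g),g.min(0).round(4),g.max(0).round(4))
    cv2.imwrite(f"pics/{n}6.png",cv2.resize(p[100:260,160:320],None,fx=3,fy=3,interpolation=2))
a=[cv2.imread(f"pics/{n}6.png")[:,:400] for n in("scene","side")]
cv2.imwrite("pics/b6.png",np.hstack(a))
E
```

```text
20.95 [ 0.634  -0.1296  0.1257] 64.70753118395805 0.059712459333162014
scene 0.118 106 [ 0.6352 -0.1583  0.118 ] [ 0.6632 -0.0992  0.1419]
scene 0.16 403 [ 0.6017 -0.1717  0.1602] [ 0.6656 -0.0867  0.2   ]
side 0.118 127 [ 0.6018 -0.1329  0.1199] [ 0.6569 -0.0963  0.1419]
side 0.16 305 [ 0.6013 -0.1649  0.16  ] [ 0.6581 -0.0849  0.2   ]
```

View pics/b6.png

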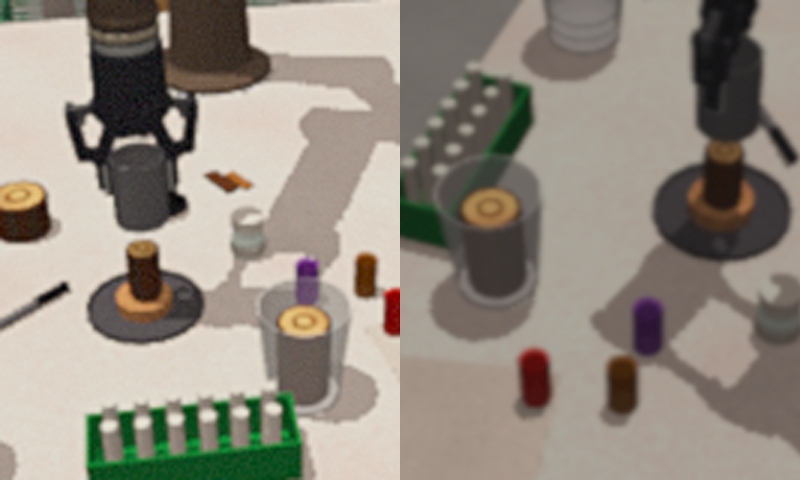

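The bolt stands upright on the disc, in the scene half of the picture at (143,270). The sleeve at (140,188) is above it, almost in line. I shift it by a few millimetres and lower.

Call:
{"api": "carry_out", "payload": {
  "rows": [
    [0, 0.07, -0.06, 0, 0],
    [0, 0, 0, -0.5, 0],
    [0, 0, 0, -0.5, 0],
    [0, 0, 0, -0.5, 0],
    [0, 0, 0, -0.5, 0],
    [0, 0, 0, -0.3, 0],
    [0, 0, 0, -0.14, 0],
    [0, 0, 0, 0, 0]
  ]
}}

```text
time: 22.05
tool_pos: [0.6376, -0.1335, 0.0289]
ee_rot: [1.0, 0.0, -0.0, -0.0]
force: [0.3, 0.7, 0.7]
width: 0.0595
grip_force: 64.7
```

```bash
python3 - <<'E'
from h import *
s=robot.state();t=np.round(s["tool_pos"],4);print(s["time"],t,s["force"])
p,d,m=cam("scene");P=pts(d,m);S=P.reshape(-1,3)
k=(np.hypot(S[:,0]-.636,S[:,1]+.132)<.042)&(S[:,2]>.012)&(S[:,2]<.12)&(abs(S[:,1]+.132)<.01)
g=S[k];g=g[np.argsort(g[:,2])];print((g[::4]*1000).round(0).astype(int).tolist())
E
```

```text
22.05 [ 0.6376 -0.1335  0.0289] [0.25018326 0.68577146 0.74391154]
[[666, -130, 12], [666, -134, 12], [667, -130, 18], [659, -126, 19], [665, -133, 20], [664, -133, 24], [662, -129, 26], [663, -125, 31], [666, -132, 34], [664, -128, 36], [663, -128, 40], [669, -135, 41], [664, -131, 45], [662, -131, 48], [665, -127, 49], [662, -134, 52], [667, -130, 55], [664, -140, 58], [663, -126, 60], [665, -136, 63], [665, -133, 66], [665, -126, 70], [668, -132, 72], [664, -142, 75], [665, -125, 78], [610, -139, 78], [666, -135, 80], [608, -132, 80], [621, -136, 81], [664, -131, 82], [625, -126, 83], [619, -133, 83], [626, -129, 84], [664, -124, 85], [665, -128, 86], [608, -132, 88], [610, -135, 90], [664, -140, 91], [607, -135, 92], [608, -138, 93], [665, -130, 95], [666, -134, 96], [665, -124, 98], [610, -141, 99], [609, -124, 100], [662, -139, 101], [613, -131, 104]]
```

Call:
{"api": "carry_out", "payload": {
  "rows": [
    [0, 0, 0, -0.05, 0],
    [0, 0, 0, -0.03, 0],
    [0, 0, 0, 0, 0],
    [0.3, 0, 0, 0, 0],
    [0.7, 0, 0, 0, 0],
    [1, 0, 0, 0, 0],
    [1, 0, 0, 0, 0]
  ]
}}

```text
time: 22.98
tool_pos: [0.6377, -0.1334, 0.026]
ee_rot: [1.0, 0.0, 0.0, 0.0]
force: [-0.4, -0.9, -1.0]
width: 0.0854
grip_force: 0.0
```

Call:
{"api": "carry_out", "payload": {
  "rows": [
    [1, 0, 0, 0.6, 0],
    [1, 0, 0, 0.9, 0],
    [1, 0, 0, 0.9, 0],
    [1, 0, 0, 0.6, 0],
    [1, 0, 0, 0, 0]
  ]
}}

```text
time: 23.6
tool_pos: [0.6398, -0.134, 0.1488]
ee_rot: [1.0, 0.0, 0.003, 0.001]
force: [-0.3, -0.2, 0.5]
width: 0.0857
grip_force: 0.0
```

```bash
python3 v.py .636 -.132 .038 .096 .110;python3 v.py .636 -.132 .024 .074 .092
```

```text
23.6 [ 0.6398 -0.134   0.1488]
side 88 633.1 -132.2 65.8 0.09906922413618464
scene 62 635.5 -133.7 65.6 0.09924957447939617
wrist 1072 634.0 -134.3 60.1 0.10144100852802024
23.75 [ 0.6364 -0.1331  0.1442]
side 56 638.6 -138.9 39.7 0.083267507933619
scene 28 628.3 -131.0 30.9 0.08328323645944116
wrist 1568 632.7 -134.0 38.9 0.08432405982818722
```

Call:
{"api": "carry_out", "payload": {
  "rows": [
    [1, -0.855, 0.15, 0, 0],
    [1, -0.855, 0.15, 0, 0],
    [1, -0.855, 0.15, 0, 0],
    [1, -0.855, 0.15, 0, 0],
    [1, -0.855, 0.15, -0.6, 0],
    [1, -0.855, 0.15, -0.6, 0],
    [1, 0, 0, 0, 0],
    [1, 0, 0, 0, 0]
  ]
}}

```text
time: 24.9
tool_pos: [0.4334, -0.0977, 0.0981]
ee_rot: [1.0, 0.0, 0.001, 0.0]
force: [0.8, 0.5, 0.8]
width: 0.0855
grip_force: 0.0
```

```bash
python3 v.py .431 -.097 .04 .009 .018; python3 v.py .431 -.097 .03 .030 .056
```

```text
24.9 [ 0.4334 -0.0977  0.0981]
side 163 429.1 -97.2 62.5 0.012647548007922813
scene 68 433.0 -98.0 60.7 0.011640918899535412
wrist 1930 427.8 -100.5 61.8 0.013816112563204266
25.05 [ 0.4346 -0.0981  0.0989]
side 103 428.1 -97.3 39.3 0.036086201498263575
scene 44 431.7 -98.5 33.4 0.03648453776922024
wrist 1248 427.6 -100.6 34.5 0.03785005263643845
```

Call:
{"api": "carry_out", "payload": {
  "rows": [
    [1, -0.1, 0, -0.7, 0],
    [1, 0, 0, -0.8, 0],
    [1, 0, 0, -0.7, 0],
    [1, 0, 0, -0.4, 0],
    [1, 0, 0, -0.11, 0],
    [1, 0, 0, 0, 0],
    [0.3, 0, 0, 0, 0],
    [-0.1, 0, 0, 0, 0],
    [-0.6, 0, 0, 0, 0],
    [-0.6, 0, 0, 0, 0]
  ]
}}

```text
time: 26.45
tool_pos: [0.4291, -0.0977, -0.0096]
ee_rot: [1.0, 0.0, 0.001, 0.0]
force: [-1.1, -0.4, 6.4]
width: 0.0318
grip_force: 58.9
```

Call:
{"api": "carry_out", "payload": {
  "rows": [
    [-0.6, 0, 0, 0, 0],
    [-0.6, 0, 0, 0, 0],
    [-0.6, 0, 0, 0.6, 0],
    [-0.6, 0, 0, 1, 0],
    [-0.6, 0, 0, 1, 0],
    [-0.6, 0, 0, 0.9, 0],
    [-0.6, 0, 0, 0, 0]
  ]
}}

```text
time: 27.32
tool_pos: [0.4313, -0.0983, 0.1327]
ee_rot: [1.0, 0.0, 0.004, 0.001]
force: [0.0, -0.7, -1.5]
width: 0.0317
grip_force: 59.5
```

Call:
{"api": "carry_out", "payload": {
  "rows": [
    [-0.6, 0.855, -0.146, 0, 0],
    [-0.6, 0.855, -0.146, 0, 0],
    [-0.6, 0.855, -0.146, 0, 0],
    [-0.6, 0.855, -0.146, 0, 0],
    [-0.6, 0.855, -0.146, 0, 0],
    [-0.6, 0.855, -0.146, 0, 0],
    [-0.6, 0, 0, 0, 0],
    [-0.6, 0, 0, 0, 0]
  ]
}}

```text
time: 28.32
tool_pos: [0.6316, -0.1319, 0.1274]
ee_rot: [1.0, 0.0, -0.002, -0.001]
force: [0.7, 0.1, -1.4]
width: 0.0317
grip_force: 59.5
```

```bash
cat > c.py <<'E'
from h import *
for i in range(2): imaging.camera("wrist")
s=robot.state();t=np.round(s["tool_pos"],4);print(s["time"],t,s["grip_force"],s["width"])
Z=[]
for n in("scene","side"):
    p,d,m=cam(n);P=pts(d,m);S=P.reshape(-1,3)
    for lo,hi in((.096,.106),(.126,.15)):
        g=S[(np.hypot(S[:,0]-.634,S[:,1]+.133)<.045)&(S[:,2]>lo)&(S[:,2]<hi)]
        if len(g): print(n,lo,len(g),g.min(0).round(4),g.max(0).round(4))
    u=cv2.projectPoints(np.array([[.634,-.133,.12]]),np.array(m["rvec"]),np.array(m["tvec"]),np.array([[m["fx"],0,m["cx"]],[0,m["fy"],m["cy"]],[0,0,1]]),None)[0].ravel().astype(int)
    Z.append(cv2.resize(p[u[1]-50:u[1]+50,u[0]-40:u[0]+40],(400,500),interpolation=2))
import sys;cv2.imwrite(f"pics/{sys.argv[1]}.png",np.hstack(Z))
E
python3 c.py c7
```

```text
28.425 [ 0.6318 -0.132   0.1283] 59.53787684440613 0.031638872989327764
scene 0.096 56 [ 0.6057 -0.1615  0.0961] [ 0.6659 -0.1051  0.1029]
scene 0.126 59 [ 0.6215 -0.1603  0.1439] [ 0.6645 -0.1019  0.15  ]
side 0.096 76 [ 0.6061 -0.1591  0.096 ] [ 0.6652 -0.1016  0.1054]
side 0.126 71 [ 0.6014 -0.1566  0.143 ] [ 0.6593 -0.0991  0.1499]
```

View pics/c7.png

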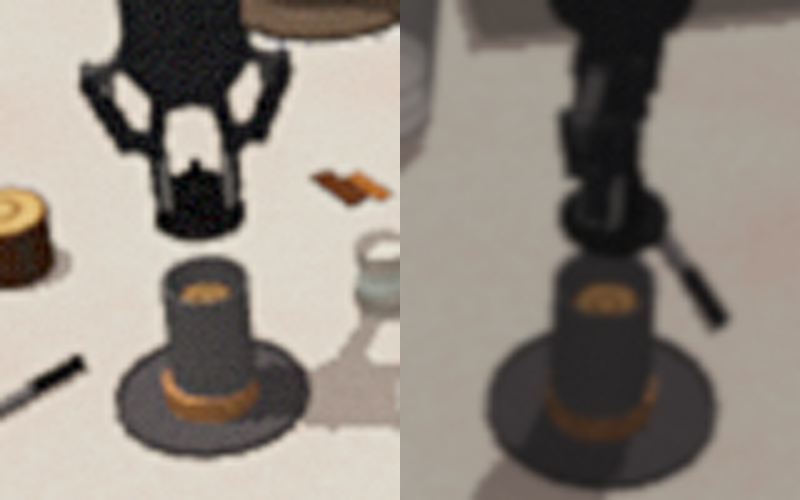

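The picture shows the cap held level, nozzle up at (200,200), just above the sleeve mouth at (205,275). It needs about 2.5 mm more in x. Then I lower it.

Call:
{"api": "carry_out", "payload": {
  "rows": [
    [-0.6, 0.06, -0.04, 0, 0],
    [-0.6, 0, 0, 0, 0],
    [-0.6, 0, 0, -0.3, 0],
    [-0.6, 0, 0, -0.3, 0],
    [-0.6, 0, 0, -0.25, 0],
    [-0.6, 0, 0, -0.15, 0],
    [-0.6, 0, 0, -0.06, 0],
    [-0.6, 0, 0, 0, 0]
  ]
}}

```text
time: 29.52
tool_pos: [0.636, -0.1341, 0.087]
ee_rot: [1.0, 0.0, -0.0, -0.0]
force: [0.2, 0.9, -0.1]
width: 0.0319
grip_force: 59.5
```

```bash
python3 c.py c8;python3 -c "
from h import *
print(robot.state()['force'])"
```

```text
29.625 [ 0.6364 -0.1342  0.0876] 59.53766942024231 0.03183296031694159
scene 0.096 35 [ 0.6474 -0.1588  0.0961] [ 0.6679 -0.1061  0.1054]
scene 0.126 121 [ 0.6227 -0.1623  0.1261] [ 0.6556 -0.1037  0.1494]
side 0.096 56 [ 0.6062 -0.1314  0.096 ] [ 0.6675 -0.1005  0.1058]
side 0.126 97 [ 0.6198 -0.1532  0.1263] [ 0.6475 -0.0994  0.1495]
[ 0.33730258 -0.68655689 -1.30013871]
```

View pics/c8.png

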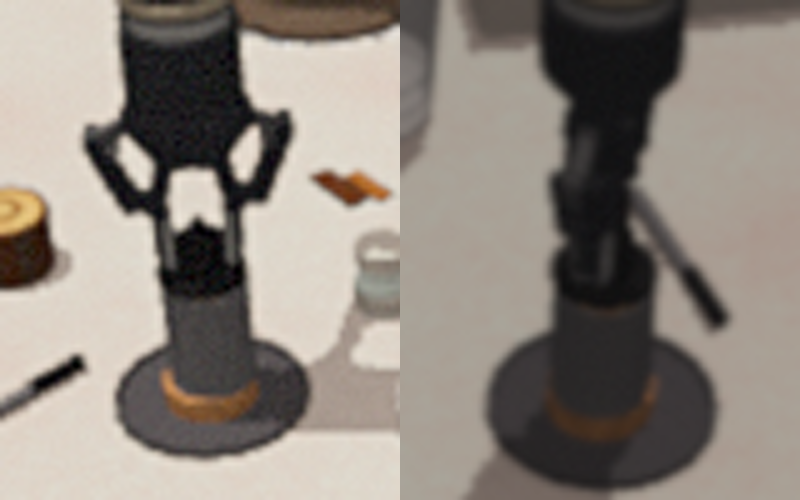

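The cap's plug is in the sleeve's mouth at (205,290), with only a thin gap left. I go down the last few millimetres and release.

Call:
{"api": "carry_out", "payload": {
  "rows": [
    [-0.6, 0, 0, -0.05, 0],
    [-0.6, 0, 0, -0.04, 0],
    [-0.6, 0, 0, 0, 0],
    [-0.3, 0, 0, 0, 0],
    [0, 0, 0, 0, 0],
    [0.5, 0, 0, 0, 0],
    [0.5, 0, 0, 0, 0]
  ]
}}

```text
time: 30.6
tool_pos: [0.6356, -0.134, 0.0829]
ee_rot: [1.0, 0.0, -0.0, -0.0]
force: [-0.7, 0.1, -0.2]
width: 0.064
grip_force: 0.0
```

Call:
{"api": "carry_out", "payload": {
  "rows": [
    [0.5, 0, 0, 0.5, 0],
    [0.5, 0, 0, 0.9, 0],
    [0.5, 0, 0, 0.9, 0],
    [0.5, 0, 0, 0, 0]
  ]
}}

```text
time: 31.1
tool_pos: [0.6397, -0.1351, 0.1816]
ee_rot: [1.0, 0.0, 0.005, 0.001]
force: [0.6, 0.2, -1.1]
width: 0.0636
grip_force: 0.0
```

```bash
python3 v.py .635 -.1335 .038 .102 .113; python3 v.py .635 -.1335 .024 .125 .136;python3 v.py .635 -.1335 .015 .138 .152; python3 v.py .648 .123 .02 .042 .056
```

```text
31.1 [ 0.6397 -0.1351  0.1816]
side 173 635.8 -129.7 62.9 0.10665929077477403
scene 112 638.6 -132.3 64.0 0.10626971646747373
wrist 2205 635.1 -134.7 61.9 0.10782070075467366
31.25 [ 0.6354 -0.1339  0.1751]
side 82 634.0 -131.9 37.4 0.12975232221469754
scene 56 638.1 -134.1 35.8 0.1295538090249613
wrist 1301 635.1 -134.8 34.4 0.13179599565344596
31.4 [ 0.6347 -0.1337  0.1737]
side 15 637.5 -132.9 17.2 0.14240345267548632
scene 9 637.9 -133.2 10.4 0.14183216457078515
wrist 162 635.1 -134.5 10.0 0.1456017323299939
31.55 [ 0.6353 -0.1338  0.1742]
side 91 646.3 123.5 30.9 0.04904872170054028
scene 44 646.1 120.6 30.9 0.04809391769166146
wrist 683 644.2 119.7 29.5 0.05049057066491343
```

Call:
{"api": "carry_out", "payload": {
  "rows": [
    [0.3, 0.04, 0.8, 0, 0.7],
    [0.3, 0.04, 0.8, 0, 0.7],
    [0.3, 0.04, 0.8, 0, 0.7],
    [0.3, 0.04, 0.8, 0, 0.7],
    [0.3, 0.04, 0.8, 0, 0.7],
    [0.3, 0.04, 0.8, 0, 0.7],
    [0.3, 0.04, 0.8, -0.5, 0.7],
    [0.3, 0.02, 0.81, -0.8, 0.7],
    [0.3, 0, 0, -0.7, 0],
    [0.3, 0, 0, 0, 0]
  ]
}}

```text
time: 32.95
tool_pos: [0.6451, 0.1225, 0.0922]
ee_rot: [0.924, 0.382, -0.003, -0.001]
force: [-0.4, -0.1, 0.3]
width: 0.0553
grip_force: 0.0
```

```bash
python3 w.py w9 .042 .056 .647 .122 .025;python3 v.py .647 .122 .02 .042 .056
```

```text
32.95 [0.6451 0.1225 0.0922] [ 0.924  0.382 -0.003 -0.001] 0.05531243230714615
996 644.6505126953125 120.58537292480469 28.17435646057129 [0.63118813 0.10668456 0.04209302] [0.65864066 0.13448337 0.05254771] 0.05078135825149518
33.0 [0.6469 0.1223 0.0943]
side 89 645.3 123.8 31.2 0.049359446665940714
scene 42 648.8 122.3 29.3 0.049117898240534655
wrist 953 644.9 120.7 27.8 0.05080220258799789
```

View pics/w9.png

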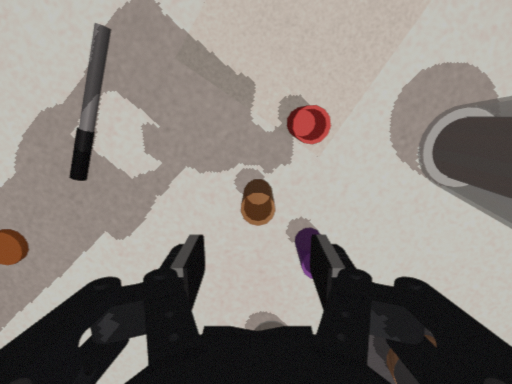

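The wrist view shows the amber vial at (258,200), centred between the half-open fingers. The red vial (309,123) and the purple one (308,250) are clear of the fingers' way. I go down and grip.

Call:
{"api": "carry_out", "payload": {
  "rows": [
    [0.3, 0, 0, -0.7, 0],
    [0.3, 0, 0, -0.8, 0],
    [0.3, 0, 0, -0.7, 0],
    [0.3, 0, 0, -0.4, 0],
    [0.3, 0, 0, 0, 0],
    [-0.1, 0, 0, 0, 0],
    [-0.7, 0, 0, 0, 0],
    [-0.7, 0, 0, 0, 0],
    [-0.7, 0, 0, 0, 0],
    [-0.7, 0, 0, 0, 0]
  ]
}}

```text
time: 34.4
tool_pos: [0.6496, 0.1226, -0.0066]
ee_rot: [0.924, 0.381, 0.001, 0.0]
force: [-1.1, 0.3, 6.7]
width: 0.0258
grip_force: 59.2
```

Call:
{"api": "carry_out", "payload": {
  "rows": [
    [-0.7, 0, 0, 0.6, 0],
    [-0.7, 0, 0, 1, 0],
    [-0.7, 0, 0, 1, 0],
    [-0.7, 0, 0, 1, 0],
    [-0.7, 0, 0, 0.9, 0],
    [-0.7, 0, 0, 0, 0]
  ]
}}

```text
time: 35.15
tool_pos: [0.651, 0.1228, 0.176]
ee_rot: [0.924, 0.381, 0.004, 0.001]
force: [0.3, -0.4, -1.1]
width: 0.0262
grip_force: 58.9
```

Call:
{"api": "carry_out", "payload": {
  "rows": [
    [-0.7, -0.04, -0.8, 0, 0],
    [-0.7, -0.04, -0.8, 0, 0],
    [-0.7, -0.04, -0.8, 0, 0],
    [-0.7, -0.04, -0.8, 0, 0],
    [-0.7, -0.04, -0.8, 0, 0],
    [-0.7, -0.04, -0.8, 0, 0],
    [-0.7, -0.02, -0.8, 0, 0],
    [-0.7, -0.02, -0.81, 0, 0],
    [-0.7, 0, 0, 0, 0],
    [-0.7, 0, 0, 0, 0]
  ]
}}

```text
time: 36.4
tool_pos: [0.6359, -0.1333, 0.17]
ee_rot: [0.925, 0.381, -0.001, -0.001]
force: [-0.3, 0.7, -0.8]
width: 0.0258
grip_force: 59.0
```

```bash
sed -e 's/\.096,\.106/.100,.112/; s/\.126,\.15)/.180,.192)/; s/,\.12\]/,.165]/' c.py > c2.py; cat >> c2.py <<'E'
for n in("scene","side"):
    p,d,m=cam(n);S=pts(d,m);h=cv2.cvtColor(p,cv2.COLOR_BGR2HSV)
    S=S[(h[...,0]>5)&(h[...,0]<25)&(h[...,1]>110)];g=S[(np.hypot(S[:,0]-.636,S[:,1]+.134)<.03)&(S[:,2]>.16)&(S[:,2]<.25)]
    if len(g):print(n,"amber",len(g),g.min(0).round(4),g.max(0).round(4))
E
python3 c2.py c9
```

```text
36.5 [ 0.6363 -0.1328  0.1706] 58.983042603358626 0.025682905445311488
scene 0.1 121 [ 0.6152 -0.1616  0.1007] [ 0.6686 -0.1045  0.112 ]
scene 0.18 28 [ 0.6356 -0.1473  0.1804] [ 0.651  -0.1214  0.1917]
side 0.1 179 [ 0.6056 -0.1575  0.1001] [ 0.6665 -0.1012  0.1118]
side 0.18 37 [ 0.6212 -0.1392  0.1804] [ 0.6474 -0.1183  0.1918]
scene amber 78 [ 0.6236 -0.1468  0.1821] [ 0.6615 -0.1213  0.2448]
side amber 49 [ 0.6242 -0.1411  0.1826] [ 0.6517 -0.1078  0.2498]
```

View pics/c9.png

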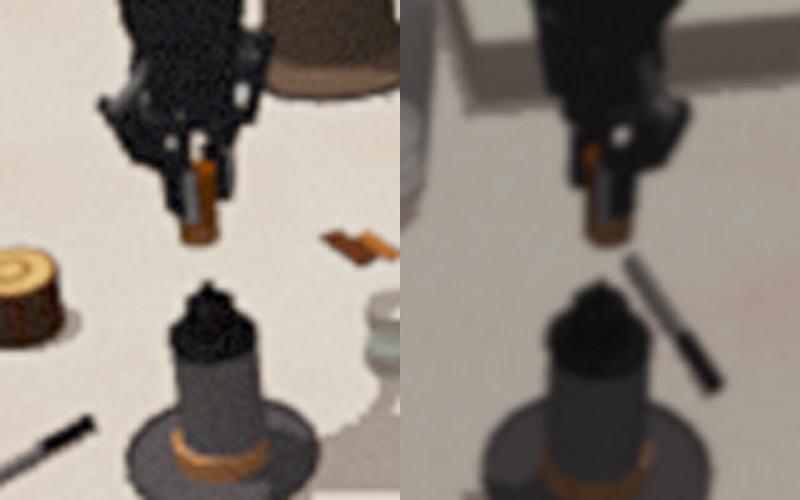

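The picture shows the vial held mouth down at (199,215), above the nozzle at (208,290). Allowing for the tilted view, they line up within about 2 mm. I lower it.

Call:
{"api": "carry_out", "payload": {
  "rows": [
    [-0.7, 0.02, 0.02, -0.2, 0],
    [-0.7, 0, 0, -0.25, 0],
    [-0.7, 0, 0, -0.25, 0],
    [-0.7, 0, 0, -0.25, 0],
    [-0.7, 0, 0, -0.15, 0],
    [-0.7, 0, 0, 0, 0],
    [-0.7, 0, 0, 0, 0]
  ]
}}

```text
time: 37.58
tool_pos: [0.6379, -0.1334, 0.1278]
ee_rot: [0.924, 0.381, 0.0, 0.0]
force: [-0.2, -1.0, -0.7]
width: 0.0261
grip_force: 59.0
```

```bash
python3 c2.py c10
```

```text
37.675 [ 0.6381 -0.1334  0.1281] 58.98007634561509 0.02602764640556732
scene 0.1 120 [ 0.6114 -0.1616  0.1002] [ 0.6685 -0.1044  0.112 ]
scene 0.18 59 [ 0.6228 -0.1541  0.1801] [ 0.6659 -0.1087  0.1912]
side 0.1 182 [ 0.6056 -0.1571  0.1004] [ 0.6661 -0.0997  0.112 ]
side 0.18 56 [ 0.618  -0.1495  0.1801] [ 0.6626 -0.1056  0.1919]
scene amber 47 [ 0.6242 -0.1369  0.1605] [ 0.6629 -0.1217  0.2039]
side amber 26 [ 0.6344 -0.142   0.1696] [ 0.6521 -0.1052  0.2037]
```

View pics/c10.png

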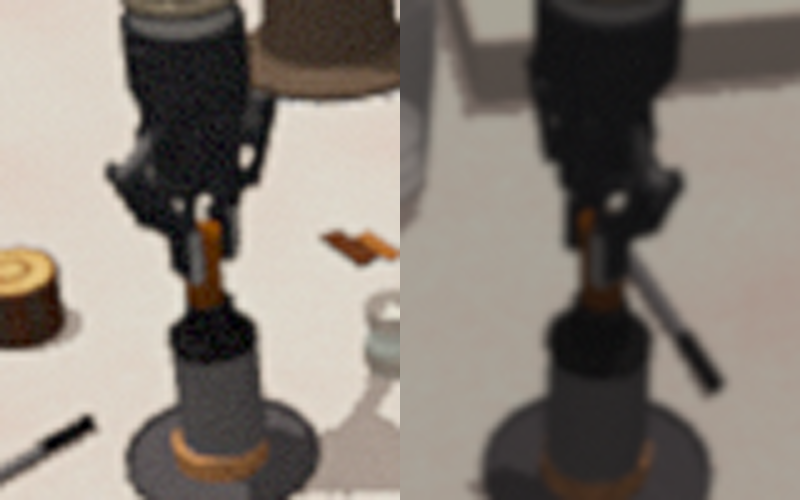

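The vial at (205,285) hides the nozzle, and its mouth is just above the boss at (210,312). I lower it in small steps and watch the force.

Call:
{"api": "carry_out", "payload": {
  "rows": [
    [-0.7, 0, 0, -0.05, 0],
    [-0.7, 0, 0, -0.03, 0],
    [-0.7, 0, 0, 0, 0]
  ]
}}

```text
time: 38.25
tool_pos: [0.6377, -0.1333, 0.1245]
ee_rot: [0.924, 0.381, 0.0, 0.0]
force: [-0.9, -0.1, 2.7]
width: 0.0263
grip_force: 59.1
```

Contact shows at 2.7 N, so I release and back off.

Call:
{"api": "carry_out", "payload": {
  "rows": [
    [-0.6, 0, 0, 0, 0],
    [-0.4, 0, 0, 0, 0],
    [-0.1, 0, 0, 0, 0],
    [0.2, 0, 0, 0, 0],
    [0.4, 0, 0, 0, 0],
    [0.4, 0, 0, 0.3, 0],
    [0.4, 0, 0, 0.8, 0],
    [0.4, 0, 0, 0.9, 0],
    [0.4, 0, 0, 0.9, 0],
    [0.4, 0, 0, 0, 0]
  ]
}}

```text
time: 39.5
tool_pos: [0.6406, -0.1341, 0.246]
ee_rot: [0.924, 0.381, 0.004, 0.003]
force: [0.5, -0.0, -0.5]
width: 0.0597
grip_force: 0.0
```

```bash
python3 c2.py c11; python3 v.py .636 -.134 .02 .174 .19; for a in ".541 -.003 .03 .048 .06" ".443 -.28 .05 .044 .056" ".806 .022 .06 .1 .125"; do python3 v.py $a|grep s.*e; done
```

```text
39.6 [ 0.6377 -0.1333  0.2409] 0.0 0.05986466749915518
scene 0.1 116 [ 0.6137 -0.1616  0.1001] [ 0.6686 -0.1045  0.1114]
scene 0.18 18 [ 0.6251 -0.1441  0.18  ] [ 0.6507 -0.1223  0.1824]
side 0.1 183 [ 0.6058 -0.1589  0.1001] [ 0.6673 -0.1001  0.1118]
side 0.18 37 [ 0.6226 -0.1458  0.1801] [ 0.6472 -0.1218  0.185 ]
scene amber 63 [ 0.6233 -0.1475  0.1601] [ 0.6532 -0.1263  0.1826]
side amber 79 [ 0.6227 -0.1452  0.1617] [ 0.6452 -0.1171  0.1838]
39.8 [ 0.6364 -0.1329  0.2383]
side 73 633.4 -133.4 32.9 0.1794158318454259
scene 44 636.6 -134.9 29.7 0.1800121631786039
wrist 859 635.1 -137.1 27.9 0.1817705955954782
side 148 540.1 -3.0 42.4 0.05381694617003366
scene 60 540.4 -3.9 41.3 0.05364519993489242
side 319 443.5 -283.0 76.6 0.049876211592813295
scene 172 444.1 -283.2 77.6 0.049529839356801414
side 353 802.7 22.7 101.3 0.1096059192270894
scene 278 805.5 22.0 98.2 0.10856451616166599
wrist few
```

View pics/c11.png

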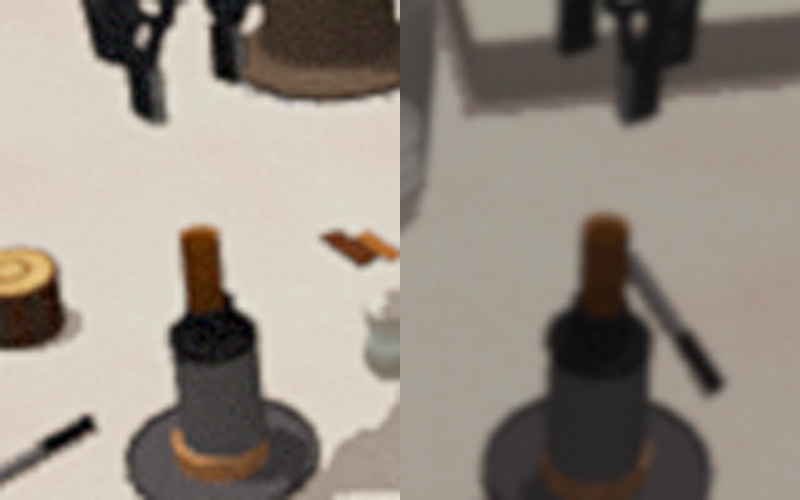

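The vial stands upright on the boss at (203,268) with its top at z≈181 mm, as expected. The bystanders are unmoved and the gripper is well clear, so I hand in.

```bash
python3 -c "
from cell import ticket
print(ticket.hand_in())"
```

```text
the job is handed in; nothing more can be done
None
```

The trap is built in the dish in the order asked and stands by itself, the three bystanders are where they were to within about 4 mm in the camera measurements, and the job was handed in at about 40 s; no verdict came back.

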